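# Lock out a supply: isolator off, fuse into the drawer, drawer shut

## Robot

A 6-joint arm with a two-finger parallel gripper is mounted at the origin on the work surface. World frame = base frame: x ahead of the robot, y to its left, z up, the work surface at z = 0. Lengths are in m, angles in rad, forces in N, time in s.
With the tool pointing down it reaches from about 0.25 to 0.725 m from the base axis. Payload 4 kg.
Tool frame: the origin (TCP) lies at the very end of the fingers, on their centre line; the grasp point (between the pads) lies 19 mm behind it; z points along the fingers, y is the line along which they close (so a half turn about z gives the same grasp; the last joint's range is limited). The gripper opens to 85 mm and grips with 20 to 120 N. Pads are 22 mm wide; open, the fingers measure 114 mm over their backs; the gripper's body (76 mm by 85 mm) begins 54 mm behind the grasp point. The pads swing forward as they close: fully open they stand 13 mm farther back than shut.
Start: joints at [-1.147, 0.241, 0.005, 1.335, 0, 1.571], TCP at [0.206, -0.456, 0.231] pointing down, gripper open.
Joint ranges: [-2.72, 2.72], [-1.05, 1.87], [-1.09, 1.28], [-1.99, 2.15], [-1.42, 1.44], [-3.14, 3.14]. Speed limits (rad/s): [2.79, 2.79, 3.14, 3.14, 3.14, 3.14].

## Interface

Orientations are given as a unit quaternion [x, y, z, w].
In Python, from workcell import bot, vision, workorder, boxes_of gives the robot as it stands.
- The arm moves only by the tool send_rows, never from a script. Its argument "motion" is text: rows parted by semicolons, each of 5 numbers parted by spaces: the closure, from -1 (fully open) to 1 (shut), so that 0 is half open, then the shift along the tool's x, y, z in cm, then the turn about the tool's z in rad. In form: claw x y z twist; .... A call has 1 to 5 rows; each row is the pose to reach, as a shift and turn from the pose commanded when the call began, along the tool's axes at that moment; what a row does not reach only later rows make up. A row lasts 1/10 s, in which the tool goes at most 50 mm and 8.59 degrees, less where a joint would pass 70% of its speed; a pose out of reach is approached as far as the arm can. A call with a gripper value outside its range is refused whole. The fingers move at their own pace and stop on an object; the grip force is fixed at half the most. Time passes only in rows, so rows that repeat a pose let the fingers close. It gives the time, the measured TCP pose, the force, the opening and the grip force at its end, in the units of the state.
- bot.get_obs(): the state, without advancing time (a new reading comes with each control period).
- vision.camera(name): name is "side" or "top"; returns the picture (420x560x3 uint8, red, green, blue); there is no depth.
- vision.camera_model(name): a dict with "fov_y" (degrees; the focal length in pixels is half the picture's height over the tangent of half this angle, whatever the lens; pixels are square), "cx", "cy" (the principal point, pixels), "world_from_camera" (4x4, takes a point from camera to world coordinates). Camera axes: x right, y down, z forward; pixel columns grow to the right and rows downward; lengths in m; the calibration is good to about 2 mm. A picture is of the moment at which its call begins. camera_model takes no time and is no camera call.
- workorder.job_done(): hands the job in; it is judged then, once.
Trained networks look in the newest picture that a camera, given by its name, has taken for a name from the list of things; names that differ only in an ending like _2 or _b are one class to them, and where a whole thing is asked for, a point or a joint stands for the part that bears it (a point fixed in the world has none). Each returns a list of dicts, best first, with "conf" (0 to 1); they miss things now and then, are a little off and sometimes report something else, mostly with a low value. They report only what shows in the picture. A call takes as long as a camera call. They do not tell look-alikes from the thing itself.
- boxes_of(camera, target): "rect" ([centre column, centre row, width, height] in pixels, round what is visible of it).
The state is a dict: "clock": time; "joint_pos": joint angles; "joint_vel": joint speeds; "tau": joint torques, N m; "eef_pos": TCP position; "tool_rot": TCP orientation; "ft_force": force on the tool from outside, world axes, zero at the start; "ft_torque": the same for the moment, N m; "grip_width": finger opening in m; "grasp_force": force on a finger pad.
Only numpy, scipy, OpenCV 4.12 (cv2) and the standard library are available. Lean on these libraries where they do the work, as an engineer would, in place of code of your own. Each camera call takes 0.05 s, during which the arm holds its last target. There are 200 camera calls.

## Task

Take the shed supply out of service: of the two lever switches under the strip lamp, throw the one with the crossbar handle from on (leaning right, as the robot sees it) fully over to off (leaning left), and leave the ball-handled one on. Then pick up the loose white fuse carrier, lay it gently, not dropped, in the front compartment of the parts cabinet's open drawer, let go of it and push the drawer fully shut. Leave the Morse key, the red toggle box, the microphone and the jar standing where they are.

Things in the scene. Friction and masses are not known exactly. Their poses are not given: they have to be found in the camera images.
- isolator_lever (a joint): angle (rad) of the isolator's lever about its hinge, which runs along the switch box's x axis: +0.42 = on, leaning to the box's -y side (right as the robot sees it); 0 = upright; -0.42 = off, leaning to +y (left). Over-centre: heavy at the handle, it drops to the nearer end stop by itself once it is more than about 0.15 rad past upright; 1 to 2 N at the handle moves it
- isolator_hinge (a point): hinge of the isolator's lever, on top of its grey steel switch box (100 mm along x, 95 along y, top at 103 mm), 106 mm above the table; axes are those of the box, x pointing away from the robot, z up
- isolator_grip (a point): middle of the isolator's handle: a dark steel round crossbar, 16 mm thick and 44 mm long, lying parallel to the hinge at the end of a 10 mm steel rod, 85 mm from the hinge. Axes turn with the lever: z along the rod, x along the crossbar
- light_lever (a joint): angle of the other switch's lever, same make and meaning: +0.42 = on, to be left there
- light_grip (a point): centre of the 24 mm dark steel ball that ends the other switch's lever, 85 mm from its hinge. The two switch boxes stand side by side, 140 mm apart, either one on the left
- lamp: fixed strip lamp over both switches. Origin on the table midway between the two hinges, x pointing away from the robot. Its housing hangs over the levers: 290 mm along y, from x = -20 to +48 mm, underside 302 mm and top 339 mm above the table; carried by two 14 mm square posts at x = +38, y = +-138 mm. From the front (-x) it is open beneath, so a tool tilted forward fits
- fuse: fuse carrier, loose: white ceramic block 64 mm along x, 26 along y, 22 high, with a 34 x 10 mm ridge on top (to 30 mm) and a copper blade reaching to x = +-42 mm at each end. Origin at the centre of its underside. 0.12 kg
- cabinet: fixed steel parts cabinet, 170 mm wide (y), 144 mm high, 200 deep, x pointing away from the robot; origin on the table, 60 mm in front of its front face, mid-width
- drawer (a joint): how far the top drawer is open (m): 0 = fully shut; slides along the cabinet's -x to open. Needs about 2 N
- drawer_in (a point): centre of the floor of the drawer's front compartment, 94 mm above the table when placed in the cabinet; axes as the cabinet's, moves with the drawer. The compartment is 98 mm along x, 150 along y, walls 36 mm high (front panel 43); all of it is open to above while the drawer is over 0.11 out
- drawer_handle (a point): centre of the drawer's pull, a dark steel bar 70 mm along y, 10 thick, 14 high, 25 mm in front of the drawer's front panel, 114 mm above the table
- morse_key: Morse key, bystander: 60 x 90 mm dark plastic base, 41 mm high; origin at the centre of the underside
- toggle_box: small red toggle switch box, bystander: 55 x 75 mm, 38 high, 58 with its toggle; origin under its centre
- microphone: black hand microphone lying flat, bystander: 120 x 65 mm, 30 high; origin under its centre
- jar: squat glass jar with a steel lid, bystander: 72 mm across, 70 high; origin under its centre
Not all that is in view belongs to the job. Of the things that look like the fuse, the middle-sized one is meant.

How it is judged:
On the way, in this order (a step that is already met when the one before it is completed fails the run):
1. the crossbar lever rests at off (value of joint isolator_lever below -0.36 rad), for 0.2 s.
2. the fuse carrier lies released in the drawer's front compartment (x of fuse in the frame of drawer_in between -0.045 and 0.045 m and y of fuse in the frame of drawer_in between -0.072 and 0.072 m and z of fuse in the frame of drawer_in between -0.004 and 0.016 m and contact force between the fingers and fuse below 0.5 N and linear speed of fuse below 0.05 m/s), for 0.2 s.
3. the drawer is shut (value of joint drawer below 0.006 m), for 0.2 s.
At the end, for the whole second after the job is handed in: The crossbar lever is at off (beyond -0.36 rad), the ball lever still at on (above 0.36 rad), the fuse carrier lies at rest on the floor of the drawer's front compartment (origin within 45 mm in x, 72 mm in y and at most 16 mm above the floor) and the drawer is shut to within 6 mm (value of joint isolator_lever below -0.36 rad and value of joint light_lever above 0.36 rad and value of joint drawer below 0.006 m and x of fuse in the frame of drawer_in between -0.045 and 0.045 m and y of fuse in the frame of drawer_in between -0.072 and 0.072 m and z of fuse in the frame of drawer_in between -0.004 and 0.016 m and linear speed of fuse below 0.03 m/s); the robot touches nothing.
It fails at once if the ball-handled switch is pushed out of on (below 0.25 rad) (value of joint light_lever below 0.25 rad).
It fails at once if the fuse carrier is dropped into the drawer (faster than 0.8 m/s inside it) (x of fuse in the frame of drawer_in between -0.045 and 0.045 m and y of fuse in the frame of drawer_in between -0.072 and 0.072 m and z of fuse in the frame of drawer_in below 0.04 m and linear speed of fuse above 0.8 m/s).
It fails at once if a bystander (Morse key, toggle box, microphone or jar) is moved more than 30 mm (distance of any of morse_key, toggle_box, microphone, jar from where it was at the start of the episode above 0.03 m).
It fails at once if the jar is tipped over (angle between jar's own z axis and vertical above 0.5 rad).
It also fails if it takes over 72 s, if anything falls off the work surface, if the arm or the gripper's body presses on something with over 40 N, if the wrist force passes 120 N, or if a joint passes its speed limit or range.

## Working session

There is one attempt and no reset: what is moved stays moved. The work goes in short steps, Python scripts to look and compute and a tool call to move; the robot and the scene stay as the last step left them, time stands still between calls to the robot, and variables do not carry over. Pictures are saved under pics/ and viewed, at most 10 in all, crops included, and the job is handed in when it is done.

Besides the shell and the picture viewer there is one more tool, called after "Call:" in YAML: its name, and indented under it one key for each argument. send_rows: Moves the arm, as the interface text tells. Its arguments: {"type":"object","properties":{"motion":{"type":"string"}},"required":["motion"]}

```bash
ls; mkdir -p pics; cat > h.py <<'E'
import numpy as np, cv2
from workcell import bot, vision, workorder, boxes_of
def snap(c,name=None):
    im=vision.camera(c)
    if name: cv2.imwrite(f'pics/{name}.png',im[:,:,::-1])
    return im
def ray(c,u,v):
    m=vision.camera_model(c); f=210/np.tan(np.radians(m['fov_y'])/2)
    T=np.array(m['world_from_camera']); d=T[:3,:3]@np.array([(u-m['cx'])/f,(v-m['cy'])/f,1])
    return T[:3,3],d
def at(c,u,v,z):
    o,d=ray(c,u,v); return o+d*(z-o[2])/d[2]
def proj(c,p):
    m=vision.camera_model(c); f=210/np.tan(np.radians(m['fov_y'])/2)
    T=np.linalg.inv(np.array(m['world_from_camera'])); q=T[:3,:3]@np.array(p)+T[:3,3]
    return np.array([f*q[0]/q[2]+m['cx'],f*q[1]/q[2]+m['cy']])
E
python3 - <<'E'
from h import *
np.set_printoptions(precision=3,suppress=True)
ims=[snap(c,c+'0') for c in('top','side')]
for c in('top','side'):
    print(c,vision.camera_model(c))
    for t in ['isolator_lever','isolator_grip','light_grip','lamp','fuse','cabinet','drawer','drawer_handle','morse_key','toggle_box','microphone','jar']:
        print(t,[(np.round(b['rect']).tolist(),round(b['conf'],2)) for b in boxes_of(c,t)][:5])
o=bot.get_obs();print(o)
E
```

```text
pics
top {'fov_y': 44.83170199150183, 'cx': 275.25428363596404, 'cy': 210.15336866129837, 'world_from_camera': array([[ 0.019, -0.997,  0.069,  0.458],
       [-1.   , -0.02 , -0.008, -0.007],
       [ 0.009, -0.069, -0.998,  1.39 ],
       [ 0.   ,  0.   ,  0.   ,  1.   ]])}
isolator_lever [([131.0, 205.0, 4.0, 8.0], 0.39)]
isolator_grip [([129.0, 205.0, 4.0, 9.0], 0.46), ([211.0, 268.0, 28.0, 30.0], 0.21)]
light_grip []
lamp [([138.0, 188.0, 157.0, 38.0], 0.79), ([276.0, 160.0, 24.0, 17.0], 0.4)]
fuse [([275.0, 160.0, 26.0, 14.0], 0.78), ([320.0, 207.0, 22.0, 33.0], 0.77), ([239.0, 148.0, 21.0, 15.0], 0.45)]
cabinet [([390.0, 179.0, 83.0, 158.0], 0.57)]
drawer [([386.0, 215.0, 74.0, 83.0], 0.92)]
drawer_handle [([386.0, 218.0, 68.0, 77.0], 0.64), ([135.0, 213.0, 42.0, 21.0], 0.49)]
morse_key [([264.0, 246.0, 35.0, 26.0], 0.61)]
toggle_box [([262.0, 204.0, 28.0, 20.0], 0.59)]
microphone [([327.0, 270.0, 21.0, 48.0], 0.65)]
jar [([212.0, 266.0, 26.0, 32.0], 0.66), ([387.0, 177.0, 81.0, 158.0], 0.22)]
side {'fov_y': 48.455596202557736, 'cx': 282.49471864137, 'cy': 206.1357923389597, '
[... 693 characters left out ...]
9.0, 38.0, 28.0], 0.86), ([391.0, 284.0, 17.0, 42.0], 0.45)]
toggle_box [([290.0, 251.0, 32.0, 35.0], 0.59)]
microphone [([292.0, 193.0, 39.0, 23.0], 0.58)]
jar [([369.0, 245.0, 27.0, 29.0], 0.75), ([378.0, 278.0, 162.0, 205.0], 0.28)]
{'clock': 1.3, 'joint_pos': array([-1.147,  0.241,  0.005,  1.335,  0.   ,  1.571]), 'joint_vel': array([-0.   , -0.001, -0.002, -0.002,  0.001, -0.001]), 'tau': array([ -0.   , -37.222,  25.269,   0.001,   0.   ,  -0.   ]), 'eef_pos': array([ 0.206, -0.456,  0.231]), 'tool_rot': array([ 0.978,  0.21 ,  0.   , -0.   ]), 'ft_force': array([ 0.645, -1.116,  0.258]), 'ft_torque': array([0.059, 0.053, 0.01 ]), 'grasp_force': 0.0, 'grip_width': 0.08529284623967555}
```

View pics/top0.png

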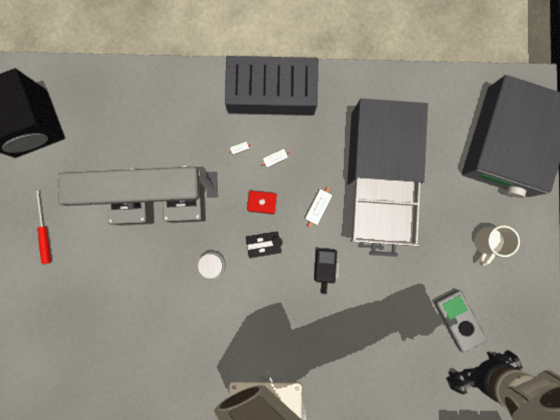

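View pics/side0.png

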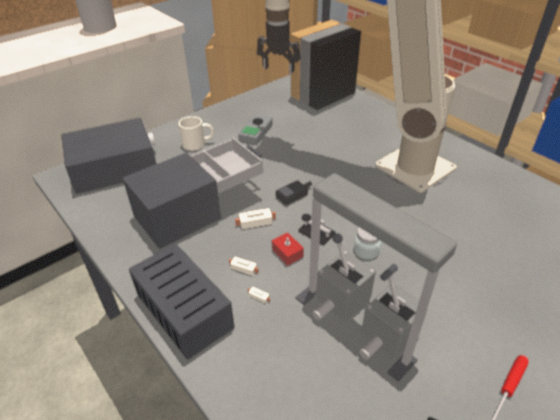

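```bash
cat > a.py <<'E'
from h import *
np.set_printoptions(precision=3,suppress=True)
for c in('top','side'): print(c,'tcp',proj(c,[.206,-.456,.231]),'base',proj(c,[0,0,0]))
for n,t,s in [('mid',(275,158),(244,266)),('big',(319,207),(255,219)),('small',(239,148),(260,295)),('jar',(211,266),(369,242)),('red',(262,202),(288,248)),('mic',(326,265),(292,193)),('morse',(264,245),(318,229))]:
    z=.07 if n=='jar' else .02
    print(n,at('top',*t,z),at('side',*s,z))
for n,u,v in [('boxL front lip',(127),222),('R',182,219)]: print(n,at('top',u,v,.103))
for n,u,v in [('lampL',58,188),('lampTL',58,173),('lampBR',202,203)]: print(n,at('top',u,v,.339))
for n,u,v,z in [('hL',371,254,.114),('hR',397,254,.114),('panelL',353,243,.13),('panelR',418,247,.13),('cabTL',359,100,.144),('cabTR',428,103,.144),('cabBL',349,178,.144),('cabBR',425,182,.144)]: print(n,at('top',u,v,z))
a=cv2.imread('pics/side0.png')[170:370,290:460]; b=cv2.imread('pics/top0.png')[130:270,200:300]
a=cv2.resize(a,None,fx=3,fy=3,interpolation=2); b=cv2.resize(b,None,fx=2.8,fy=2.8,interpolation=2)
o=np.zeros((600,800,3),np.uint8);o[:600,:510]=a;o[:392,510:790]=b
cv2.imwrite('pics/crop1.png',o)
E
python3 a.py
```

```text
top tcp [468.45  361.628] base [264.569 417.72 ]
side tcp [278.578  74.204] base [415.306 167.129]
mid [ 0.695 -0.014  0.02 ] [ 0.701 -0.006  0.02 ]
big [ 0.564 -0.136  0.02 ] [ 0.571 -0.129  0.02 ]
small [0.72  0.084 0.02 ] [0.727 0.094 0.02 ]
jar [0.402 0.145 0.07 ] [0.434 0.175 0.07 ]
red [0.574 0.018 0.02 ] [0.574 0.02  0.02 ]
mic [ 0.408 -0.157  0.02 ] [ 0.414 -0.148  0.02 ]
morse [0.458 0.011 0.02 ] [0.462 0.019 0.02 ]
boxL front lip [0.51  0.356 0.103]
R [0.52  0.218 0.103]
lampL [0.568 0.435 0.339]
lampTL [0.599 0.436 0.339]
lampBR [0.542 0.137 0.339]
hL [ 0.441 -0.259  0.114]
hR [ 0.442 -0.324  0.114]
panelL [ 0.468 -0.211  0.13 ]
panelR [ 0.461 -0.372  0.13 ]
cabTL [ 0.824 -0.22   0.144]
cabTR [ 0.82  -0.393  0.144]
cabBL [ 0.627 -0.197  0.144]
cabBR [ 0.621 -0.385  0.144]
```

View pics/crop1.png

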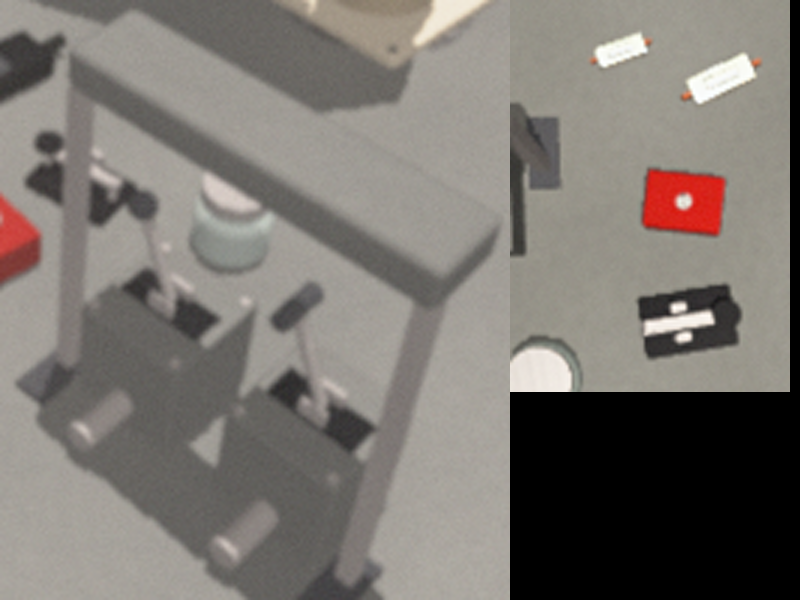

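```bash
cat > b.py <<'E'
from h import *
np.set_printoptions(precision=2,suppress=True)
g=cv2.GaussianBlur(cv2.cvtColor(cv2.imread('pics/top0.png'),6),(3,3),0).astype(float)
pts=[]
for u in list(range(50,215,5))+list(range(325,490,5)):
    col=g[45:75,u]; d=np.diff(col); i=np.argmin(d); 
    if 0<i<28: 
        a,b,c=d[i-1:i+2]; pts.append((u,45.5+i+.5*(a-c)/(a-2*b+c)))
p=np.array(pts); 
q=np.polyfit(p[:,0]-275,p[:,1],2,); r=p[:,1]-np.polyval(q,p[:,0]-275); k=abs(r)<1.5
print(len(p),np.polyfit(p[k,0]-275,p[k,1],2)*[1e4,1,1], np.std(r[k]))
# side table left edge
g=cv2.GaussianBlur(cv2.cvtColor(cv2.imread('pics/side0.png'),6),(3,3),0).astype(float)
m=vision.camera_model('side')
E
python3 b.py
```

```text
66 [ 0.01  0.02 56.62] 0.40189195395831256
```

```bash
cat > c.py <<'E'
from h import *
from scipy.optimize import least_squares
np.set_printoptions(precision=4,suppress=True)
def L(p,q):
    c,s=np.cos(p[2]),np.sin(p[2]); return np.array([p[0]+c*q[0]-s*q[1],p[1]+s*q[0]+c*q[1],q[2]])
zs=.106+.085*np.cos(.42); dy=-.085*np.sin(.42)
obs=[('side',(0,-.07+dy,zs),(337.7,238.3)),('side',(0,.07+dy,zs),(389.3,272.3)),
('side',(.048,.145,.339),(435.7,261.7)),('side',(-.02,.145,.339),(455.7,241.7)),('side',(.048,-.145,.339),(315,186.7)),('side',(-.02,-.145,.339),(334.3,174)),
('top',(.048,.145,.339),(60,173)),('top',(.048,-.145,.339),(197,167))]
f=lambda p:np.concatenate([proj(c,L(p,q))-o for c,q,o in obs])
r=least_squares(f,[.55,.28,0],loss='soft_l1',x_scale=[.1,.1,.1]); print('lamp',r.x); print(r.fun.reshape(-1,2))
p=r.x
print('grip',L(p,(0,.07+dy,zs)),'ball',L(p,(0,-.07+dy,zs)))
def white(c,box):
    im=cv2.imread(f'pics/{c}0.png'); u0,v0,u1,v1=box; m=(im[v0:v1,u0:u1].min(2)>165).astype(np.uint8)
    n,l,st,ce=cv2.connectedComponentsWithStats(m); k=1+np.argmax(st[1:,4]); ys,xs=np.where(l==k)
    return np.array([u0+xs.mean(),v0+ys.mean()]),cv2.minAreaRect(np.c_[xs,ys].astype(np.float32)),st[k,4],np.c_[xs+u0,ys+v0]
for c,b in(('top',(255,140,300,175)),('side',(225,252,264,280))):
    ce,mr,a,pt=white(c,b); print(c,ce,mr,a,at(c,*ce,.018))
    w=np.array([at(c,*q,.022)[:2] for q in pt]); w-=w.mean(0); U,S,V=np.linalg.svd(w,full_matrices=False); print('axis',np.degrees(np.arctan2(V[0,1],V[0,0])), 'ext',np.ptp(w@V.T,axis=0))
# overlay
t=cv2.resize(cv2.imread('pics/top0.png'),None,fx=3,fy=3,interpolation=2)
def dr(P,col):
    P=np.array([proj('top',x)*3+1 for x in P]); cv2.polylines(t,[P.astype(int)],True,col,1)
for z,col in((.339,(0,255,0)),(.302,(0,255,255))): dr([L(p,(x,y,z)) for x,y in((-.02,-.145),(.048,-.145),(.048,.145),(-.02,.145))],col)
for s in(-.07,.07): dr([L(p,(x,s+y,.103)) for x,y in((-.05,-.0475),(.05,-.0475),(.05,.0475),(-.05,.0475))],(255,0,255))
cab=np.array([.527,-.295,-.04])
o=np.zeros((600,800,3),np.uint8);o[:330,:540]=t[450:780,120:660];d=t[270:780,1020:1280];o[:510,540:]=d
cv2.imwrite('pics/crop2.png',o)
E
python3 c.py
```

```text
lamp [0.5635 0.2908 0.0531]
[[ 0.0632 -0.9829]
 [-0.9855 -0.5171]
 [ 0.904   0.0985]
 [ 2.6953  0.0019]
 [-2.9399 -2.5015]
 [ 0.3912 -3.8388]
 [-2.7802 -2.3164]
 [ 0.3087 -0.8391]]
grip [0.5616 0.3261 0.1836] ball [0.5691 0.1863 0.1836]
top [274.7983 157.437 ] ((19.819507598876953, 17.275609970092773), (10.127239227294922, 23.746633529663086), 65.224853515625) 238 [ 0.6967 -0.0138  0.018 ]
axis -63.897440746471844 ext [0.0646 0.0277]
side [243.136 263.332] ((18.35765266418457, 11.455514907836914), (25.055099487304688, 10.439624786376953), 17.35402488708496) 250 [ 0.6964 -0.0163  0.018 ]
axis 115.1709139884062 ext [0.0678 0.0353]
```

View pics/crop2.png

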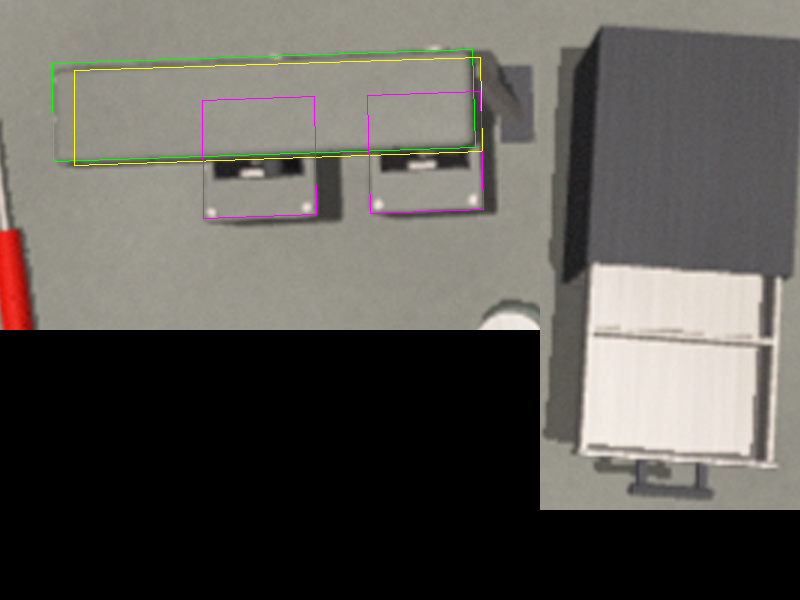

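Look-alikes for the fuse in the top picture: big (319,207), middle (275,158), small (239,148). I choose the middle one, and the crop confirms it. The crossbar lever is the left-hand one, side (389,272). The ball lever is at side (338,238).

The tool can't tilt, so I'll push the crossbar's front end with the forward finger of the open gripper, keeping the body in front of the lamp.

```bash
cat >> h.py <<'E'
from scipy.spatial.transform import Rotation as R
def plan(t,yaw=None):
    """world target, wanted tool-y angle (deg, mod 180) -> cm in tool axes, twist left"""
    o=bot.get_obs(); Q=R.from_quat(o['tool_rot']); M=Q.as_matrix()
    d=M.T@(np.array(t)-o['eef_pos'])*100; tw=0
    if yaw is not None:
        cur=np.degrees(np.arctan2(M[1,1],M[0,1])); e=(yaw-cur+90)%180-90; tw=-np.radians(e)
    print('shift',d.round(2),'twist',round(tw,3),'t',o['clock'],'F',o['ft_force'].round(1),'q',o['joint_pos'].round(2))
E
python3 - <<'E'
from h import *
plan([.444,.279,.24],3)
print('drawer',[at('top',u,v,.13).round(4) for u,v in((386.3,222),(386.3,202),(353.3,240.7),(419.3,245.3))],at('top',383.7,254.6,.121).round(4))
E
```

```text
shift [ 51.95 -57.17  -0.87] twist -1.199 t 1.3 F [ 0.6 -1.1  0.3] q [-1.15  0.24  0.01  1.34  0.    1.57]
drawer [array([ 0.5211, -0.293 ,  0.13  ]), array([ 0.5709, -0.2928,  0.13  ]), array([ 0.4732, -0.2114,  0.13  ]), array([ 0.465 , -0.3751,  0.13  ])] [ 0.4402 -0.2889  0.121 ]
```

Call:
send_rows:
  motion: "-1 52 -57 -1 -1.2; -1 52 -57 -1 -1.2; -1 52 -57 -1 -1.2; -1 52 -57 -1 -1.2; -1 52 -57 -1 -1.2"

```text
clock: 1.8
eef_pos: [0.2834, -0.2165, 0.2347]
tool_rot: [0.831, 0.556, 0.0, 0.0]
ft_force: [1.0, -0.7, 1.2]
grip_width: 0.0854
grasp_force: 0.0
```

```bash
python3 -c "
from h import *
plan([.444,.279,.24],3)"
```

```text
shift [51.92 -4.08 -0.53] twist -0.444 t 1.8 F [ 1.  -0.7  1.2] q [-0.65 -0.05 -0.31  1.31  0.    1.31]
```

Call:
send_rows:
  motion: "-1 52 -4 -0.5 -0.44; -1 52 -4 -0.5 -0.44; -1 52 -4 -0.5 -0.44; -1 52 -4 -0.5 -0.44; -1 52 -4 -0.5 -0.44"

```text
clock: 2.3
eef_pos: [0.3623, 0.0212, 0.2374]
tool_rot: [0.692, 0.722, 0.001, 0.001]
ft_force: [1.1, -0.9, 0.6]
grip_width: 0.0853
grasp_force: 0.0
```

```bash
python3 -c "
from h import *
plan([.444,.279,.24],3)"
```

```text
shift [25.4   9.28 -0.25] twist -0.009 t 2.3 F [ 1.1 -0.9  0.6] q [ 0.06 -0.04 -0.29  1.31 -0.    1.59]
```

Call:
send_rows:
  motion: "-1 25.4 9.3 0 -0.01; -1 25.4 9.3 0 -0.01; -1 25.4 9.3 0 -0.01; -1 25.4 9.3 0 -0.01; -1 25.4 9.3 0 -0.01"

```text
clock: 2.8
eef_pos: [0.438, 0.2596, 0.237]
tool_rot: [0.688, 0.726, 0.0, 0.0]
ft_force: [1.1, -0.5, 0.6]
grip_width: 0.0854
grasp_force: 0.0
```

```bash
python3 -c "
from h import *
plan([.444,.279,.155],3);plan([.4959,.282,.155],3)"
```

```text
shift [1.9 0.7 8.2] twist 0.001 t 2.8 F [ 1.1 -0.5  0.6] q [ 0.54  0.26  0.04  1.35 -0.    2.05]
shift [1.92 5.9  8.21] twist 0.001 t 2.8 F [ 1.1 -0.5  0.6] q [ 0.54  0.26  0.04  1.35 -0.    2.05]
```

Call:
send_rows:
  motion: "-1 1.9 0.7 4.5 0; -1 1.9 0.7 8.2 0; -1 1.9 0.7 8.2 0; -1 1.9 3 8.2 0; -1 1.9 4.5 8.2 0"

```text
clock: 3.3
eef_pos: [0.483, 0.2788, 0.1569]
tool_rot: [0.688, 0.725, 0.001, 0.0]
ft_force: [-0.4, -0.1, -0.1]
grip_width: 0.0852
grasp_force: 0.0
```

```bash
python3 - <<'E'
from h import *
plan([.4959,.282,.155],3)
s=snap('side');t=snap('top')
o=np.zeros((600,800,3),np.uint8)
o[:600,:480]=cv2.resize(s[170:370,300:460,::-1],None,fx=3,fy=3,interpolation=2)
o[:320,480:800]=cv2.resize(t[170:290,90:210,::-1],(320,320),interpolation=2)
cv2.imwrite('pics/c3.png',o)
E
```

```text
shift [0.26 1.3  0.19] twist 0.0 t 3.3 F [-0.4 -0.1 -0.1] q [ 0.52  0.39  0.02  1.2  -0.    2.04]
```

View pics/c3.png

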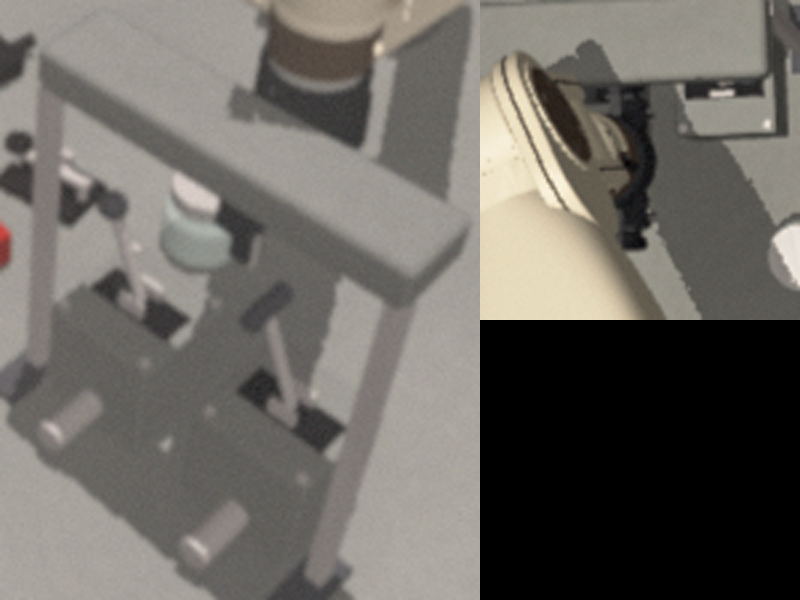

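The top and side crops show the forward finger between the levers, side (380,248). There's still a gap to the lamp front. I'll go on in and sweep left.

Call:
send_rows:
  motion: "-1 0.2 1.0 0.1 0; -1 0.2 1.3 0.1 0; -1 1.0 1.3 0.1 0; -1 2 1.3 0.1 0; -1 3 1.3 0.1 0"

```text
clock: 3.9
eef_pos: [0.4928, 0.3099, 0.1542]
tool_rot: [0.688, 0.726, -0.0, 0.0]
ft_force: [-0.0, -2.8, 2.2]
grip_width: 0.0853
grasp_force: 1.2
```

```bash
python3 -c "
from h import *
plan([.4912,.369,.155],3)"
```

```text
shift [ 5.91  0.15 -0.09] twist 0.001 t 3.9 F [-0.  -2.8  2.2] q [ 0.56  0.44  0.09  1.22 -0.    2.08]
```

Call:
send_rows:
  motion: "-1 1.2 0.2 -0.1 0; -1 2.4 0.2 -0.1 0; -1 3.6 0.2 -0.1 0; -1 4.8 0.2 -0.1 0; -1 5.8 0.2 -0.1 0"

```text
clock: 4.4
eef_pos: [0.4916, 0.3689, 0.1547]
tool_rot: [0.688, 0.726, -0.0, -0.0]
ft_force: [0.7, -0.7, 0.2]
grip_width: 0.0854
grasp_force: 0.0
```

```bash
python3 - <<'E'
from h import *
plan([.43,.36,.155],3)
s=snap('side')
o=cv2.resize(s[170:350,300:460,::-1],None,fx=3,fy=3,interpolation=2)
cv2.imwrite('pics/c4.png',o)
p=[.5635,.2908]
for a in(.42,-.42):
  y=.07-.085*np.sin(a); print(a,(proj('side',[p[0]-.053*y,p[1]+y,.1836])-[300,170])*3)
E
```

```text
shift [-0.56 -6.2  -0.03] twist 0.002 t 4.4 F [ 0.7 -0.7  0.2] q [0.64 0.51 0.2  1.26 0.   2.16]
0.42 [264.97471036 305.38725808]
-0.42 [349.53669805 363.05245606]
```

View pics/c4.png

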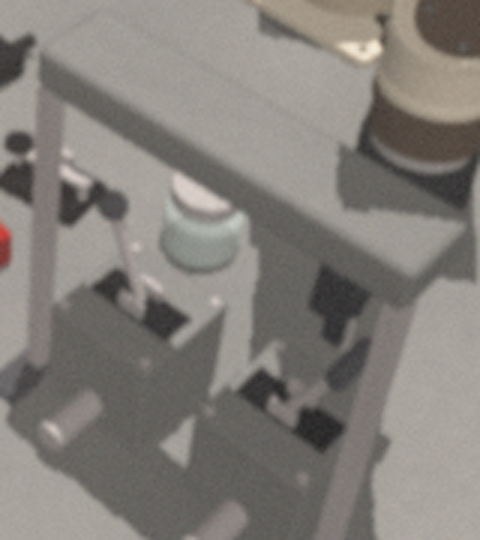

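Crossbar now lies at the predicted off position, crop (350,362), and the ball lever is still on. Backing out.

Call:
send_rows:
  motion: "-1 -0.3 -4 0 0; -1 -0.6 -7 0 0; -1 -5 -7 -3 0; -1 -10 -7 -8 0; -1 -15 -7 -8 0"

```text
clock: 4.95
eef_pos: [0.4302, 0.2333, 0.2336]
tool_rot: [0.687, 0.727, 0.003, 0.001]
ft_force: [0.4, -0.5, -0.1]
grip_width: 0.0858
grasp_force: 0.0
```

```bash
python3 -c "
from h import *
plan([.5,-.015,.2],26)"
```

```text
shift [-25.19   5.56   3.32] twist -0.398 t 4.95 F [ 0.4 -0.5 -0.1] q [ 0.5   0.21 -0.02  1.33  0.    2.01]
```

Call:
send_rows:
  motion: "-1 -25 5.6 2 -0.4; -1 -25 5.6 2 -0.4; -1 -25 5.6 2 -0.4; -1 -25 5.6 2 -0.4; -1 -25 5.6 2 -0.4"

```text
clock: 5.45
eef_pos: [0.492, 0.0078, 0.2124]
tool_rot: [0.53, 0.848, 0.0, 0.0]
ft_force: [1.1, -0.6, 0.3]
grip_width: 0.0854
grasp_force: 0.0
```

```bash
python3 -c "
from h import *
plan([.6966,-.015,.10],26)"
```

```text
shift [-11.02  17.38  11.26] twist -0.0 t 5.45 F [ 1.1 -0.6  0.3] q [ 0.02  0.23 -0.05  1.28  0.    1.13]
```

Call:
send_rows:
  motion: "-1 -11 17.4 11.2 0; -1 -11 17.4 11.2 0; -1 -11 17.4 11.2 0; -1 -11 17.4 11.2 0; -1 -11 17.4 11.2 0"

```text
clock: 5.95
eef_pos: [0.6978, -0.0138, 0.0974]
tool_rot: [0.531, 0.848, -0.0, -0.001]
ft_force: [0.3, 0.5, -0.3]
grip_width: 0.0854
grasp_force: 0.0
```

```bash
python3 - <<'E'
from h import *
plan([.6966,-.015,.0],26)
s=snap('side')
o=cv2.resize(s[200:310,190:310,::-1],None,fx=4,fy=4,interpolation=2)
cv2.imwrite('pics/c5.png',o)
E
```

```text
shift [-0.06 -0.15  9.74] twist -0.001 t 5.95 F [ 0.3  0.5 -0.3] q [-0.02  0.71  0.41  1.26 -0.    1.1 ]
```

View pics/c5.png

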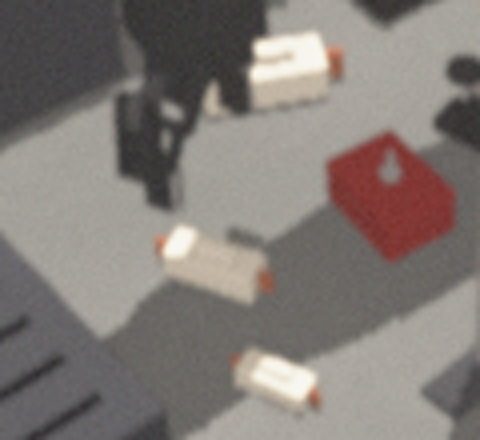

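Call:
send_rows:
  motion: "-1 0 -0.1 4 0; -1 0 -0.1 7 0; -1 0 -0.1 8.5 0; -1 0 -0.1 9.4 0; -1 0 -0.1 9.4 0"

```text
clock: 6.5
eef_pos: [0.6949, -0.0136, 0.0057]
tool_rot: [0.53, 0.848, -0.0, -0.001]
ft_force: [0.3, -0.1, 0.5]
grip_width: 0.0853
grasp_force: 0.0
```

Call:
send_rows:
  motion: "1 0 0 0 0; 1 0 0 0 0; 1 0 0 0 0; 1 0 0 0 0; 1 0 0 0 0"

```text
clock: 7.0
eef_pos: [0.6963, -0.0137, 0.0077]
tool_rot: [0.53, 0.848, 0.001, 0.001]
ft_force: [0.2, 0.0, 12.1]
grip_width: 0.0245
grasp_force: 62.2
```

Call:
send_rows:
  motion: "1 0 0 -3 0; 1 0 0 -8 0; 1 0 0 -13 0; 1 0 0 -18 0; 1 0 0 -20 0"

```text
clock: 7.5
eef_pos: [0.6974, -0.0138, 0.2132]
tool_rot: [0.53, 0.848, 0.002, 0.004]
ft_force: [1.1, 0.5, -0.8]
grip_width: 0.0246
grasp_force: 60.1
```

```bash
python3 -c "
from h import *
plan([.521,-.293,.2],-2.6)"
```

```text
shift [-17.38 -28.09   1.15] twist 0.498 t 7.5 F [ 1.1  0.5 -0.8] q [-0.02  0.66  0.61  1.51  0.    1.1 ]
```

Call:
send_rows:
  motion: "1 -2 -3.2 1 0.1; 1 -17.4 -28.1 1 0.5; 1 -17.4 -28.1 1 0.5; 1 -17.4 -28.1 1 0.5; 1 -17.4 -28.1 1 0.5"

```text
clock: 8.0
eef_pos: [0.5669, -0.2159, 0.1959]
tool_rot: [0.724, 0.69, -0.0, -0.0]
ft_force: [0.2, 0.2, -0.8]
grip_width: 0.0245
grasp_force: 60.1
```

```bash
python3 -c "
from h import *
plan([.521,-.293,.2],-2.6)"
```

```text
shift [-7.92 -4.21 -0.41] twist -0.003 t 8.0 F [ 0.2  0.2 -0.8] q [-0.36  0.47  0.25  1.35 -0.    1.26]
```

Call:
send_rows:
  motion: "1 -4.5 -2.5 -0.4 0; 1 -7.9 -4.2 -0.4 0; 1 -7.9 -4.2 -0.4 0; 1 -7.9 -4.2 -0.4 0; 1 -7.9 -4.2 1 0"

```text
clock: 8.5
eef_pos: [0.5243, -0.2916, 0.188]
tool_rot: [0.723, 0.691, 0.001, 0.002]
ft_force: [0.3, -0.1, -0.5]
grip_width: 0.0244
grasp_force: 60.1
```

```bash
python3 - <<'E'
from h import *
plan([.521,-.293,.103],-2.6)
s=snap('side');t=snap('top')
o=np.zeros((480,800,3),np.uint8)
o[:480,:400]=cv2.resize(s[110:230,180:280,::-1],None,fx=4,fy=4,interpolation=2)
o[:480,400:800]=cv2.resize(t[150:270,340:440,::-1],None,fx=4,fy=4,interpolation=2)
cv2.imwrite('pics/c6.png',o)
E
```

```text
shift [-0.15 -0.36  8.5 ] twist -0.001 t 8.5 F [ 0.3 -0.1 -0.5] q [-0.51  0.46  0.2   1.31  0.    1.11]
```

View pics/c6.png

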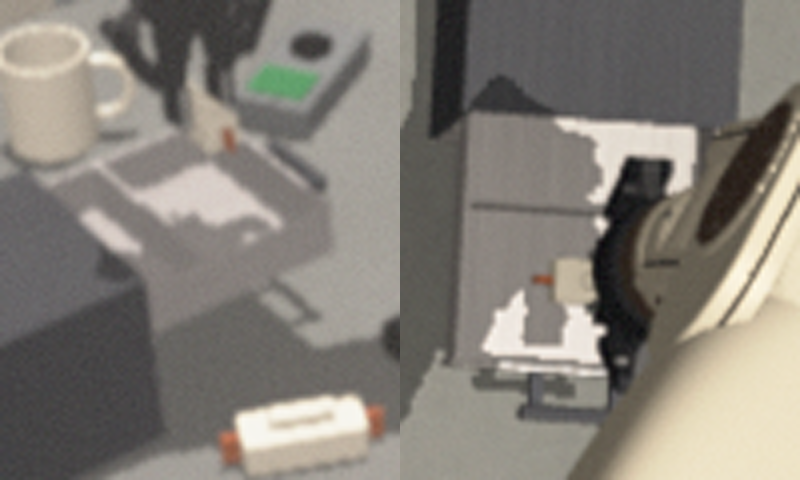

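The fuse is held level over the middle of the front compartment, top (487,220). Lowering.

Call:
send_rows:
  motion: "1 -0.1 -0.3 3 0; 1 -0.1 -0.3 5.5 0; 1 -0.1 -0.3 7 0; 1 -0.1 -0.3 8 0; 1 -0.1 -0.3 8.3 0"

```text
clock: 9.1
eef_pos: [0.5197, -0.2912, 0.1022]
tool_rot: [0.723, 0.691, -0.0, -0.001]
ft_force: [-0.7, 1.4, 2.3]
grip_width: 0.0244
grasp_force: 60.7
```

Call:
send_rows:
  motion: "1 0 0 0.1 0; 1 0 0 0.2 0; 1 0 0 0.2 0; 1 0 0 0.2 0; 1 0 0 0.2 0"

```text
clock: 9.6
eef_pos: [0.5204, -0.2928, 0.1021]
tool_rot: [0.724, 0.69, 0.0, 0.001]
ft_force: [0.9, 0.7, 0.6]
grip_width: 0.0245
grasp_force: 60.4
```

Call:
send_rows:
  motion: "0.2 0 0 0 0; 0.1 0 0 0 0; 0.1 0 0 0 0; 0.1 0 0 0 0; 0.1 0 0 0 0"

```text
clock: 10.1
eef_pos: [0.5197, -0.2925, 0.1012]
tool_rot: [0.724, 0.69, -0.0, -0.0]
ft_force: [0.4, 0.2, -0.0]
grip_width: 0.0384
grasp_force: 0.0
```

Call:
send_rows:
  motion: "0.1 0 0 -1.5 0; 0.1 0 0 -4 0; 0.1 0 0 -8 0; 0.1 0 0 -12 0; 0.1 0 0 -12 0"

```text
clock: 10.6
eef_pos: [0.5227, -0.2942, 0.2282]
tool_rot: [0.724, 0.69, 0.002, 0.006]
ft_force: [0.6, 0.2, -0.3]
grip_width: 0.0384
grasp_force: 0.0
```

```bash
python3 - <<'E'
from h import *
plan([.36,-.284,.222],-2.6)
E
```

```text
shift [  0.26 -16.31   0.44] twist -0.002 t 10.6 F [ 0.6  0.2 -0.3] q [-0.51  0.43  0.27  1.4  -0.    1.11]
```

Call:
send_rows:
  motion: "1 0.2 -5 0 0; 1 0.2 -10 0 0; 1 0.2 -15 0 0; 1 0.2 -16.3 0 0; 1 0.2 -16.3 4 0"

```text
clock: 11.1
eef_pos: [0.3583, -0.2854, 0.1855]
tool_rot: [0.724, 0.689, 0.001, 0.006]
ft_force: [0.8, -0.4, -0.7]
grip_width: -0.0001
grasp_force: 0.0
```

```bash
python3 - <<'E'
from h import *
plan([.38,-.2855,.105],-2.6)
for c in('side','top'):
    snap(c,c+'7')
    for t in('fuse','drawer'): print(c,t,[(np.round(b['rect'],1).tolist(),round(b['conf'],2),at(c,*b['rect'][:2],.11).round(3)) for b in boxes_of(c,t)][:4])
E
```

```text
shift [0.15 2.09 8.07] twist -0.004 t 11.1 F [ 0.8 -0.4 -0.7] q [-0.67  0.18 -0.2   1.18 -0.    0.95]
side fuse [([255.1, 218.5, 40.8, 20.0], 0.88, array([ 0.625, -0.05 ,  0.11 ])), ([233.4, 163.7, 17.1, 20.3], 0.63, array([ 0.527, -0.283,  0.11 ]))]
side drawer [([227.0, 165.2, 71.7, 53.0], 0.86, array([ 0.546, -0.289,  0.11 ]))]
top fuse [([319.4, 206.3, 23.6, 41.5], 0.73, array([ 0.558, -0.128,  0.11 ])), ([238.3, 149.2, 24.0, 12.6], 0.69, array([0.7 , 0.08, 0.11])), ([385.7, 226.4, 29.4, 10.3], 0.6, array([ 0.511, -0.296,  0.11 ])), ([385.9, 218.9, 70.8, 77.8], 0.46, array([ 0.53 , -0.297,  0.11 ]))]
top drawer [([385.7, 217.2, 71.0, 81.4], 0.8, array([ 0.534, -0.296,  0.11 ]))]
```

Both views put the fuse at about (0.52, -0.29), in the front compartment and lying across it. Now I'll push the handle.

Call:
send_rows:
  motion: "1 0.1 0 4 0; 1 0.1 0 8 0; 1 0.1 2 8 0; 1 0.1 4 8 0; 1 0.1 6 8 0"

```text
clock: 11.9
eef_pos: [0.4191, -0.2853, 0.1021]
tool_rot: [0.723, 0.69, 0.0, 0.001]
ft_force: [-0.2, 0.1, -0.7]
grip_width: 0.0001
grasp_force: 0.0
```

```bash
python3 -c "
from h import *
plan([.57,-.294,.105],-2.6)"
```

```text
shift [-0.17 15.11 -0.27] twist -0.001 t 11.9 F [-0.2  0.1 -0.7] q [-0.6   0.35 -0.2   1.02 -0.    1.02]
```

Call:
send_rows:
  motion: "1 0 1 -0.2 0; 1 0 2.5 -0.2 0; 1 0 4.5 -0.2 0; 1 0 6.5 -0.2 0; 1 0 8 -0.2 0"

```text
clock: 12.4
eef_pos: [0.498, -0.2888, 0.104]
tool_rot: [0.723, 0.69, -0.0, 0.0]
ft_force: [-1.9, -0.5, 0.5]
grip_width: -0.0001
grasp_force: 1.2
```

Call:
send_rows:
  motion: "1 0 1.5 0 0; 1 0 3 0 0; 1 0 4.5 0 0; 1 0 5 0 0; 1 0 5.5 0 0"

```text
clock: 12.9
eef_pos: [0.552, -0.2911, 0.1037]
tool_rot: [0.723, 0.69, -0.0, 0.0]
ft_force: [-2.0, 0.1, 1.6]
grip_width: 0.0002
grasp_force: 0.9
```

Call:
send_rows:
  motion: "1 0 0.5 0 0; 1 0 1.0 0 0; 1 0 1.3 0 0; 1 0 1.6 0 0; 1 0 1.8 0 0"

```text
clock: 13.4
eef_pos: [0.5699, -0.2919, 0.1033]
tool_rot: [0.724, 0.69, -0.0, -0.0]
ft_force: [-1.1, -1.8, 0.5]
grip_width: -0.0002
grasp_force: 0.8
```

Not at the stop yet.

Call:
send_rows:
  motion: "1 0 0.4 0 0; 1 0 0.8 0 0; 1 0 1.1 0 0; 1 0 1.4 0 0; 1 0 1.4 0 0"

```text
clock: 13.9
eef_pos: [0.5791, -0.2923, 0.1032]
tool_rot: [0.724, 0.69, -0.003, -0.004]
ft_force: [-14.7, 0.8, 9.2]
grip_width: 0.0001
grasp_force: 7.4
```

Call:
send_rows:
  motion: "1 0 -3 0 0; 1 0 -8 0 0; 1 0 -13 -3 0; 1 0 -18 -8 0; 1 0 -22 -12 0"

```text
clock: 14.4
eef_pos: [0.3879, -0.2829, 0.199]
tool_rot: [0.723, 0.69, 0.0, -0.0]
ft_force: [0.1, -0.8, 0.8]
grip_width: 0.0003
grasp_force: 0.0
```

```bash
python3 - <<'E'
from h import *
plan([.36,-.28,.2])
s=snap('side','side9')
o=cv2.resize(s[120:360,130:460,::-1],None,fx=2.4,fy=2.4,interpolation=2)
cv2.imwrite('pics/c9.png',o)
E
```

```text
shift [ 0.16 -2.8  -0.1 ] twist 0 t 14.4 F [ 0.1 -0.8  0.8] q [-0.63  0.22 -0.11  1.24  0.    0.99]
```

View pics/c9.png

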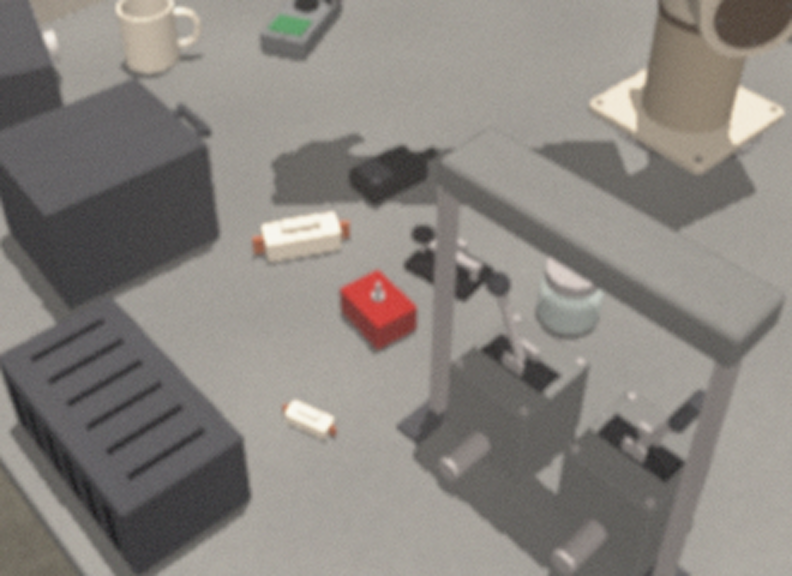

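The drawer is shut with only the pull showing, crop (193,120). The crossbar lever is off, the ball lever is on and the bystanders haven't moved.

```bash
python3 -c "
from workcell import workorder
print(workorder.job_done())"
```

```text
the job is handed in; nothing more can be done
None
```

The job is handed in, with no verdict returned: the crossbar switch is off, the ball switch still on, the fuse carrier is in the drawer's front compartment, and the drawer is pushed shut to its stop.

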